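# Clear the rejected padlock and present the lock body to the magnifier

### The arm

A 7-joint arm with a two-finger parallel gripper is mounted at the origin on the work surface. World frame = base frame: x ahead of the robot, y to its left, z up, the work surface at z = 0. Lengths are in m, angles in degrees, forces in N, time in s.
With the tool pointing down it reaches from about 0.425 to 1.025 m from the base axis. Payload 9.4 kg.
Tool frame: the origin (TCP) lies midway between the tips of the shut fingers; the grasp point (between the pads) lies 19 mm behind it (arm.grip_depth is the z of the grasp point in the tool frame, in m); z points along the fingers, y is the direction in which the jaws open and shut (so a half turn about z gives the same grasp; the last joint's range is limited). The gripper opens to 93 mm and grips with 3 to 60 N. Pads are 15 mm wide; open, the fingers measure 128 mm over their backs; the gripper's body (75 mm by 188 mm) begins 65 mm behind the grasp point.
Start: joints at [61.209, 34.337, -0.143, 91.639, 0.103, 54.024, -4.572], TCP at [0.299, -0.66, 0.219] pointing down, gripper open.
Joint ranges: [-147.43, 147.43], [-19.82, 112.94], [-74.19, 73.91], [6.32, 146.72], [-59.91, 239.91], [6.04, 106.73], [-150.56, 150.56]. Speed limits (degrees/s): [127.2, 127.2, 172.46, 172.46, 180, 180, 180].

### API

Orientations are given as a 3x3 rotation matrix whose columns are the frame's x, y, z axes.
In Python, from cell import arm gives the robot as it stands. The module is installed in compiled form; this text tells all that it offers.
- The arm moves only by the tool send_rows, never from a script. Its argument "series" is text: rows parted by semicolons, each of 5 numbers parted by spaces: the finger opening in m, from 0 to 0.093, then the shift along the tool's x, y, z in m, then the turn about the tool's z in rad. In form: jaw tx ty tz turn; .... A call has 1 to 8 rows; each row is the pose to reach, as a shift and turn from the pose commanded when the call began, along the tool's axes at that moment; what a row does not reach only later rows make up. A row lasts 1/8 s, in which the tool goes at most 62.5 mm and 10.7 degrees, less where a joint would pass 70% of its speed; a pose out of reach is approached as far as the arm can. A call with a gripper value outside its range is refused whole. The fingers move at their own pace and stop on an object; "force" is the grip in N (left out, the last holds). Time passes only in rows, so rows that repeat a pose let the fingers close. It gives the time, the measured TCP pose, the force and the opening at its end, in the units of the state.
- arm.read_state(): the state, without advancing time (a new reading comes with each control period).
- arm.capture(name): name is "scene" or "top" or "wrist"; returns the picture (480x640x3 uint8, red, green, blue); there is no depth.
- arm.calibration(name): a dict with "fov_y" (degrees; the focal length in pixels is half the picture's height over the tangent of half this angle, whatever the lens; pixels are square), "cx", "cy" (the principal point, pixels), "k1" (the pictures are not rectified: a ray, as slopes to the right and down, at radius r is drawn at 1 + k1 r^2 times it, then the intrinsics apply), "eye" and "rotation" of the camera in the world; the wrist camera has in their place "mount" (4x4, takes a point from camera to tool coordinates, whose origin is the TCP and whose axes are the flange's). Camera axes: x right, y down, z forward; pixel columns grow to the right and rows downward; lengths in m; the calibration is good to about 2 mm. A picture is of the moment at which its call begins: read the wrist's pose just before it. calibration takes no time and is no camera call.
- arm.sign_off(): hands the job in, once; it reports no verdict.
Trained networks look in the newest picture that a camera, given by its name, has taken for a name from the list of things; names that differ only in an ending like _2 or _b are one class to them, and where a whole thing is asked for, a point or a joint stands for the part that bears it (a point fixed in the world has none). Each returns a list of dicts, best first, with "conf" (0 to 1); they miss things now and then, are a little off and sometimes report something else, mostly with a low value. They report only what shows in the picture. A call takes as long as a camera call.
- arm.find_in(target, camera): "position" ([x, y, z] in m, in the coordinates of the camera as it stood for that picture, good to about 4 mm: the middle of the surface that is visible of it).
- arm.outline_of(target, camera): "pixels" (480x640 bool, what is visible of it).
The state is a dict: "t": time; "q": joint angles; "qd": joint speeds; "joint_efforts": joint torques, N m; "tool_pos": TCP position; "tcp_rot": TCP orientation; "force": force on the tool from outside, world axes, zero at the start; "wrist_torque": the same for the moment, N m; "gripper_width": finger opening in m.
Only numpy, scipy, OpenCV 4.12 (cv2) and the standard library are available. Lean on these libraries where they do the work, as an engineer would, in place of code of your own. Each camera call takes 0.05 s, during which the arm holds its last target. There are 200 camera calls.

### The job

First take the tarnished brass padlock off the rubber mat and drop it into the slatted wooden scrap crate. Then draw the blue lock body up out of its pocket in the wooden holder, tip it at least 45 degrees over so that one of its two keyhole faces (either) is turned up for the magnifier, and hold it still above the middle of the mat, all of it well clear of the bench (12 cm or more). Finish while still holding it there, and leave the other things on the bench where they are.

Things in the scene. Friction and masses are not known exactly. Their poses are not given: they have to be found in the camera images.
- padlock: Tarnished brass padlock lying flat on the mat, yaw any within about 50 deg of straight. Brass body 36 (x) x 42 (y) x 20 mm (z, thick); a steel shackle, 33 mm wide and 7 mm thick, sticks out to x = +48 mm. Origin: centre of the brass body's underside; z up. Grip it across y (42 mm). About 0.2 kg.
- mat: Dark rubber mat fixed to the bench, 180 x 180 x 3 mm; origin: centre of its underside, on the bench. The magnifier lamp (fixed) stands at the back right corner; its lens, 150 mm across, hangs about 0.15 to 0.35 m beyond the mat centre (away from the robot), 0.41 to 0.53 m above the bench: keep clear of it.
- crate: Open slatted light-wood scrap crate, fixed to the bench, outside 170 x 170 x 65 mm high, walls 6 mm; origin: centre of its underside. Stands to the left or the right of the mat.
- holder: Dark wooden holder block fixed to the bench, 90 (x) x 200 (y) x 45 mm (z) high, with two pockets open at the top, at y = +55 and -55 mm, each 27 x 47 mm and 35 mm deep (floor 10 mm above the bench). Origin: centre of its underside. Stands on the other side of the mat from the crate; turned up to 15 deg.
- lock_body: Blue steel lock body standing upright and loose in one pocket, lowest 35 mm inside: case 24 (x) x 44 (y) x 92 mm (z), a steel bolt 11 x 24 x 10 mm on top. Origin: centre of its foot; z up to the bolt; +x and -x out of its two like keyhole faces (steel disc, black keyhole), at first facing away from and to the robot within 15 deg. Grip it across y (44 mm). 0.4 kg, centre of mass at mid-length.
- lock_foot (a point): Centre of the lock body's foot (its origin).
- lock_mid (a point): Centre of the lock body's case, 46 mm above its foot.
- lock_top (a point): Top of the lock body's bolt, 102 mm above its foot.
- plain_case: Bystander: lock body of the same shape in bare aluminium, standing in the other pocket. Leave it.
- flag_hinge: Bystander: stainless flag hinge lying at the back, 90 x 72 x 13 mm; origin centre of underside.
- hasp: Bystander: cast-aluminium hasp lying at the back, 112 x 44 x 12 mm; origin near its middle, underside.
- jar: Bystander: amber jar, 64 mm across, 90 mm high, at the back left; origin centre of underside.
- screwdriver: Bystander: orange screwdriver, 200 mm, lying at the back right.

How it is judged (in metres and radians):
On the way, in this order (a step that is already met when the one before it is completed fails the run):
1. the padlock lies in the crate, let go (x of padlock in the frame of crate between -0.08 and 0.08 m and y of padlock in the frame of crate between -0.08 and 0.08 m and z of padlock in the frame of crate below 0.06 m and linear speed of padlock below 0.05 m/s and contact force between the fingers and padlock below 0.1 N), for 0.2 s.
2. the blue lock body is drawn clear of its holder, held in the fingers (z of lock_foot in the frame of holder above 0.055 m and contact force between the fingers and lock_body above 1 N), for 0.1 s.
At the end, for the whole second after the job is handed in: The padlock lies at rest inside the crate; the fingers hold the blue lock body (over 1 N), which touches nothing else, one keyhole face within 50 deg of straight up, its middle within 70 mm sideways of the mat's centre, its foot and its top both more than 100 mm above the bench, at rest (all of step 1 and (angle between lock_body's own x axis and vertical below 0.87 rad or angle between lock_body's own x axis and vertical above 2.272 rad) and height (world z) of each of lock_foot, lock_top above 0.1 m and horizontal distance between lock_mid and mat below 0.07 m and contact force between the fingers and lock_body above 1 N and linear speed of lock_body below 0.05 m/s and angular speed of lock_body below 0.3 rad/s and contact force between lock_body and holder below 0.1 N and contact force between lock_body and mat below 0.1 N and contact force between lock_body and crate below 0.1 N and contact force between lock_body and plain_case below 0.1 N); the arm keeps its last pose, push and grip.
It fails at once if another thing on the bench is moved more than 30 mm (distance of any of plain_case, flag_hinge, hasp, jar, screwdriver from where it was at the start of the episode above 0.03 m).
It also fails if it takes over 58 s, if anything falls off the work surface, if the arm or the gripper's body presses on something with over 40 N, if the wrist force passes 120 N, or if a joint passes its speed limit or range.

## Working session

There is one attempt and no reset: what is moved stays moved. The work goes in short steps, Python scripts to look and compute and a tool call to move; the robot and the scene stay as the last step left them, time stands still between calls to the robot, and variables do not carry over. Pictures are saved under pics/ and viewed, about 8 in all and at most 12, crops included, and the job is handed in when it is done.

Besides the shell and the picture viewer there is one more tool, called after "Request:" as name(argument=value, ...) on one line, values as JSON. send_rows: Moves the arm, as the interface text tells. Its arguments: {"type":"object","properties":{"series":{"type":"string"},"force":{"type":"number"}},"required":["series"]}

```bash
mkdir -p pics
cat > h.py <<'E'
import numpy as np, cv2
from cell import arm
def campose(n,st=None):
    c=arm.calibration(n)
    if n=="wrist":
        st=st or arm.read_state(); M=np.array(c["mount"]); R=np.array(st["tcp_rot"]); p=np.array(st["tool_pos"])
        return c,p+R@M[:3,3],R@M[:3,:3]
    return c,np.array(c["eye"]),np.array(c["rotation"])
def K(c):
    f=240/np.tan(np.radians(c["fov_y"])/2); return np.array([[f,0,c["cx"]],[0,f,c["cy"]],[0,0,1]]),np.array([c["k1"],0,0,0])
def onplane(n,px,z,st=None):
    c,e,R=campose(n,st); k,d=K(c)
    u=cv2.undistortPoints(np.array(px,float).reshape(-1,1,2),k,d).reshape(-1,2)
    r=np.c_[u,np.ones(len(u))]@R.T
    return e+r*((z-e[2])/r[:,2])[:,None]
def find(t,n,st=None,k=2):
    c,e,R=campose(n,st)
    return [(round(x["conf"],2),np.round(e+R@np.array(x["position"]),4)) for x in arm.find_in(t,n)[:k]]
def save(n,f):
    im=arm.capture(n); cv2.imwrite("pics/"+f,im[:,:,::-1]); return im
E
python3 - <<'E'
from h import *
s=arm.read_state(); print({k:np.round(v,3).tolist() for k,v in s.items()}, arm.grip_depth)
for n in("top","scene"):
    a=save(n,n+"1.png"); print(n,arm.calibration(n)["eye"])
    for t in "padlock mat crate holder lock_body plain_case".split(): print(t,find(t,n))
print(arm.calibration("wrist"))
E
```

```text
{'t': 0.0, 'q': [61.21, 34.386, -0.146, 91.68, 0.103, 54.026, -4.57], 'qd': [-0.013, -0.067, -0.037, 0.11, -0.026, 0.058, -0.059], 'joint_efforts': [0.001, -76.506, 1.497, -25.235, -0.052, 0.017, 0.0], 'tool_pos': [0.299, -0.66, 0.218], 'tcp_rot': [[0.911, 0.413, -0.001], [0.413, -0.911, 0.001], [-0.0, -0.002, -1.0]], 'force': [0.255, 0.554, -0.182], 'wrist_torque': [-0.017, -0.004, 0.013], 'gripper_width': 0.093} -0.0188
top [0.49046024 0.00512142 0.97362877]
padlock [(0.56, array([ 0.5571, -0.0014,  0.0254]))]
mat [(0.7, array([0.563 , 0.01  , 0.0051]))]
crate [(0.57, array([ 0.4793, -0.3032,  0.0061]))]
holder [(0.62, array([0.5613, 0.3092, 0.045 ]))]
lock_body [(0.68, array([0.5513, 0.3594, 0.1022]))]
plain_case [(0.87, array([0.5701, 0.2521, 0.1014])), (0.53, array([0.5503, 0.3598, 0.1001]))]
scene [1.64605407 0.19101622 0.86414228]
padlock [(0.9, array([ 0.5634, -0.0049,  0.024 ])), (0.69, array([0.5847, 0.2615, 0.0843]))]
mat [(0.69, array([ 5.747e-01,  1.780e-02, -1.000e-04]))]
crate [(0.69, array([ 0.4656, -0.2965,  0.0286])), (0.62, array([0.7495, 0.1117, 0.0091]))]
holder [(0.86, array([0.5906, 0.3234, 0.0469])), (0.28, array([0.558 , 0.3672, 0.0846]))]
lock_body [(0.91, array([0.5585, 0.369 , 0.0846]))]
plain_case [(0.88, array([0.5826, 0.2565, 0.087 ]))]
{'fov_y': 71.12915690175723, 'cx': 319.7316422211215, 'cy': 239.6476760812531, 'k1': -0.038783272352116385, 'mount': array([[-4.91821299e-04, -9.56085441e-01, -2.93087681e-01,
         8.22629185e-02],
       [ 9.99999878e-01, -4.59866201e-04, -1.77932624e-04,
         6.93019182e-04],
       [ 3.53376726e-05, -2.93087732e-01,  9.56085550e-01,
        -1.65901510e-01],
       [ 0.00000000e+00,  0.00000000e+00,  0.00000000e+00,
         1.00000000e+00]])}
```

View pics/top1.png

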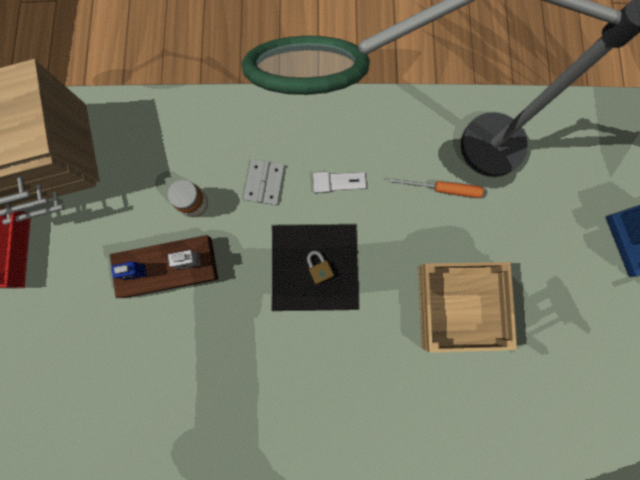

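Run:
```python
from h import *
arm.capture("top")
def ml(t,z):
    r=arm.outline_of(t,"top")
    if not r: print(t,None);return
    m=r[0]["pixels"].astype(np.uint8)
    cs=max(cv2.findContours(m,0,1)[0],key=cv2.contourArea).reshape(-1,2)
    P=onplane("top",cs,z)[:,:2]
    print(t,r[0]["conf"],cv2.minAreaRect((P*1000).astype(np.float32)))
for t,z in [("padlock",.02),("mat",.003),("crate",.065),("holder",.045),("lock_body",.1),("plain_case",.1)]: ml(t,z)
```

```text
padlock 0.8 ((565.1997680664062, -0.16932296752929688), (64.90239715576172, 43.84583282470703), 26.27505874633789)
mat 0.67 ((565.742431640625, 7.531486511230469), (181.51617431640625, 181.0858917236328), 89.82154846191406)
crate 0.67 ((481.6050109863281, -287.0784606933594), (170.28382873535156, 185.51516723632812), 0.6875014901161194)
holder 0.56 ((562.1558227539062, 309.66204833984375), (94.80339050292969, 208.8479766845703), 11.581151962280273)
lock_body 0.68 ((550.025146484375, 356.60565185546875), (32.050724029541016, 66.14472198486328), 10.64168643951416)
plain_case 0.64 ((571.107666015625, 252.330078125), (32.39739990234375, 56.5584716796875), 11.314156532287598)
```

The top view shows the padlock at (320,268) with its shackle up-left, the blue lock body at (125,270) in the left pocket, the crate at (468,307) and the lens at (305,65). The tool yaw already nearly matches the padlock, so I go above it first.

```bash
cat >> h.py <<'E'
def go(p,yaw=None):
    s=arm.read_state(); R=np.array(s["tcp_rot"]); d=R.T@(np.array(p)-s["tool_pos"])
    y0=np.degrees(np.arctan2(R[1,0],R[0,0]))
    print("tool shift",np.round(d,4),"yaw now",round(y0,2),"turn",None if yaw is None else round(np.radians(y0-yaw),3))
E
python3 - <<'E'
from h import *
go([.553,-.006,.17],26)
E
```

```text
tool shift [ 0.5012 -0.4911  0.0486] yaw now 24.4 turn -0.028
```

Request:
send_rows(series="0.093 0.02 -0.02 0 0; 0.093 0.06 -0.06 0 0; 0.093 0.1 -0.1 0 0; 0.093 0.14 -0.14 0 0; 0.093 0.18 -0.18 0 0; 0.093 0.22 -0.22 0 0; 0.093 0.26 -0.26 0 0; 0.093 0.3 -0.3 0 0", force=30)

```text
t: 2.05
tool_pos: [0.4494, -0.2615, 0.2189]
tcp_rot: [[0.911, 0.413, 0.001], [0.413, -0.911, -0.0], [0.001, 0.001, -1.0]]
force: [1.1, -0.1, -0.1]
gripper_width: 0.0929
```

Request:
send_rows(series="0.093 0.04 -0.04 0 0; 0.093 0.08 -0.08 0 0; 0.093 0.12 -0.12 0 -0.01; 0.093 0.16 -0.155 0.02 -0.028; 0.093 0.2 -0.19 0.045 -0.028; 0.093 0.201 -0.191 0.049 -0.028; 0.093 0.201 -0.191 0.049 -0.028; 0.093 0.201 -0.191 0.049 -0.028")

```text
t: 3.05
tool_pos: [0.5527, -0.0078, 0.1702]
tcp_rot: [[0.9, 0.436, 0.0], [0.436, -0.9, -0.001], [0.0, 0.001, -1.0]]
force: [0.3, 0.1, 0.6]
gripper_width: 0.0928
```

```bash
cat >> h.py <<'E'
def wl(t,z):
    s=arm.read_state(); arm.capture("wrist"); r=arm.outline_of(t,"wrist")
    if not r: print(t,None);return
    m=r[0]["pixels"].astype(np.uint8)
    cs=max(cv2.findContours(m,0,1)[0],key=cv2.contourArea).reshape(-1,2)
    P=onplane("wrist",cs,z,s)[:,:2]
    b,sz,a=cv2.minAreaRect((P*1000).astype(np.float32)); print(t,r[0]["conf"],np.round(b,1),np.round(sz,1),round(a,1))
E
python3 - <<'E'
from h import *
s=arm.read_state(); print(s["t"],np.round(s["tool_pos"],4),np.round(s["tcp_rot"],3).tolist())
save("wrist","w1.png"); print(find("padlock","wrist",s)); wl("padlock",.02); wl("mat",.003)
E
```

```text
3.05 [ 0.5527 -0.0078  0.1702] [[0.9, 0.436, 0.0], [0.436, -0.9, -0.001], [0.0, 0.001, -1.0]]
[(0.92, array([ 0.5582, -0.0049,  0.0245])), (0.69, array([ 0.7359, -0.249 ,  0.021 ]))]
padlock 0.68 [565.5   1.2] [64.5 42.2] 25.8
mat 0.85 [564.8   7.5] [180.2 180. ] 0.3
```

View pics/w1.png

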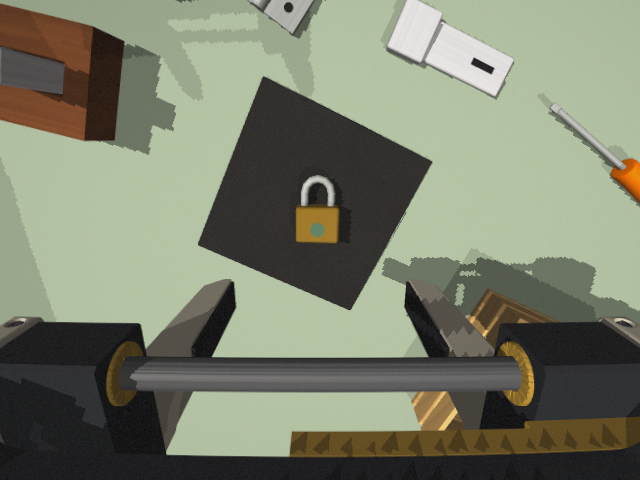

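The padlock body is centred at about (317,225), square to the jaws and almost directly under the TCP. I descend and grip.

Request:
send_rows(series="0.093 0.001 -0.003 0.05 0; 0.093 0.001 -0.003 0.1 0; 0.093 0.001 -0.003 0.14 0; 0.093 0.001 -0.003 0.162 0; 0.093 0.001 -0.003 0.162 0; 0.03 0.001 -0.003 0.162 0; 0.03 0.001 -0.003 0.162 0; 0.03 0.001 -0.003 0.162 0", force=30)

```text
t: 4.35
tool_pos: [0.553, -0.0031, 0.0086]
tcp_rot: [[0.899, 0.438, 0.002], [0.438, -0.899, 0.0], [0.001, 0.001, -1.0]]
force: [0.1, -1.3, 0.7]
gripper_width: 0.0674
```

Request:
send_rows(series="0.03 0 0 0 0; 0.03 0 0 0 0; 0.03 0 0 -0.03 0; 0.03 0 0 -0.08 0; 0.03 0 0 -0.13 0; 0.03 0 0 -0.14 0; 0.03 0 0 -0.14 0")

```text
t: 5.22
tool_pos: [0.5524, -0.0031, 0.1477]
tcp_rot: [[0.899, 0.438, 0.001], [0.438, -0.899, -0.0], [0.001, 0.0, -1.0]]
force: [0.0, 0.5, -2.8]
gripper_width: 0.0398
```

Run:
```python
from h import *
arm.capture("top"); print(find("padlock","top"),find("crate","top")); 
m=arm.outline_of("crate","top")[0]["pixels"]; ys,xs=np.where(m); print(xs.min(),xs.max(),ys.min(),ys.max())
go([.48,-.295,.13])
```

```text
[] [(0.6, array([ 0.4799, -0.3014,  0.0047]))]
417 516 262 351
tool shift [-0.1923  0.231   0.0162] yaw now 26.01 turn None
```

Request:
send_rows(series="0.03 -0.02 0.024 0 0; 0.03 -0.055 0.066 0 0; 0.03 -0.09 0.108 0 0; 0.03 -0.125 0.15 0 0; 0.03 -0.16 0.192 0 0; 0.03 -0.185 0.222 0.01 0; 0.03 -0.192 0.231 0.016 0; 0.03 -0.192 0.231 0.016 0")

```text
t: 6.42
tool_pos: [0.4807, -0.2946, 0.1304]
tcp_rot: [[0.899, 0.438, -0.002], [0.438, -0.899, 0.001], [-0.001, -0.002, -1.0]]
force: [1.0, -0.1, -0.1]
gripper_width: 0.0297
```

Request:
send_rows(series="0.03 0 0 0.04 0; 0.03 0 0 0.08 0; 0.03 0 0 0.1 0; 0.03 0 0 0.1 0; 0.075 0 0 0.1 0; 0.075 0 0 0.1 0; 0.075 0 0 0.1 0; 0.075 0 0 0.06 0")

```text
t: 7.42
tool_pos: [0.48, -0.2941, 0.0705]
tcp_rot: [[0.899, 0.439, -0.004], [0.439, -0.899, 0.002], [-0.002, -0.003, -1.0]]
force: [0.0, 0.6, 0.3]
gripper_width: 0.0651
```

Request:
send_rows(series="0.075 0 0 -0.05 0; 0.075 0 0 -0.09 0; 0.075 0 0 -0.11 0; 0.075 0 0 -0.11 0")

```text
t: 7.92
tool_pos: [0.4818, -0.2954, 0.1836]
tcp_rot: [[0.899, 0.438, 0.003], [0.438, -0.899, -0.002], [0.002, 0.003, -1.0]]
force: [-0.6, 0.9, -0.5]
gripper_width: 0.0748
```

Run:
```python
from h import *
s=arm.read_state(); print(s["t"],s["tool_pos"],s["gripper_width"]); save("wrist","w2.png"); print(find("padlock","wrist",s)); print(find("crate","wrist",s))
y=11.3; v=np.array([np.cos(np.radians(y)),np.sin(np.radians(y))])
go([.55,.35,.2],y)
```

```text
7.925 [ 0.48183419 -0.29539561  0.18355236] 0.0747758464055941
[(0.61, array([ 0.5605, -0.0766,  0.0246]))]
[(0.87, array([ 0.4788, -0.2983,  0.004 ]))]
tool shift [ 0.3448 -0.549  -0.0189] yaw now 25.99 turn 0.256
```

View pics/w2.png

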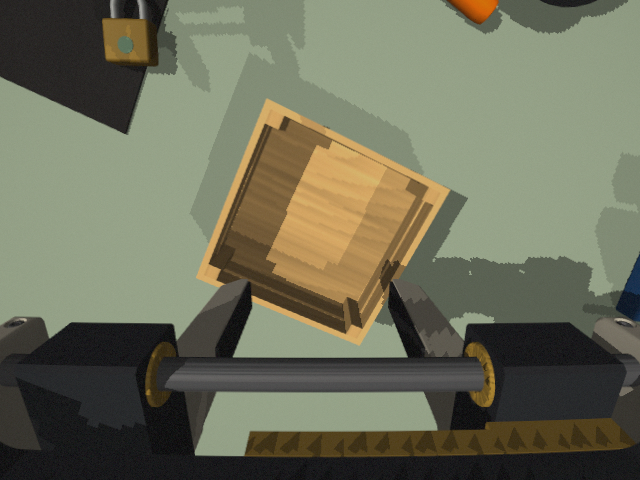

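The padlock slipped out: I lifted before the fingers had fully closed. It is back on the mat at picture (130,40), roughly (0.56,-0.075), upright. I'll go over it again and allow more closing time.

Run:
```python
from h import *
wl("padlock",.02); go([.552,-.078,.17])
```

```text
padlock 0.78 [563.1 -70.1] [50.8 49.3] 23.1
tool shift [ 0.1591 -0.1633  0.0106] yaw now 26.01 turn None
```

Request:
send_rows(series="0.08 0.02 -0.02 0 0; 0.08 0.055 -0.055 0 0; 0.08 0.09 -0.092 0 0; 0.08 0.125 -0.128 0.01 0; 0.08 0.155 -0.158 0.01 0; 0.08 0.159 -0.163 0.01 0; 0.08 0.159 -0.163 0.01 0", force=50)

```text
t: 9.05
tool_pos: [0.5522, -0.0787, 0.1709]
tcp_rot: [[0.898, 0.439, -0.002], [0.439, -0.898, -0.0], [-0.001, -0.0, -1.0]]
force: [0.5, 0.5, 0.0]
gripper_width: 0.0801
```

Run:
```python
from h import *
s=arm.read_state(); print(s["t"],s["tool_pos"],s["gripper_width"]); im=save("wrist","w3.png"); print(find("padlock","wrist",s)); wl("padlock",.02)
h=cv2.cvtColor(im,cv2.COLOR_RGB2HSV); m=cv2.inRange(h,(12,120,80),(30,255,255)); m[280:]=0
cs=max(cv2.findContours(m,0,1)[0],key=cv2.contourArea).reshape(-1,2); P=onplane("wrist",cs,.022,s)[:,:2]
print(cv2.minAreaRect((P*1000).astype(np.float32)))
```

```text
9.05 [ 0.5521895  -0.0787019   0.17087466] 0.08008311577655802
[(0.75, array([ 0.5626, -0.0675,  0.022 ]))]
padlock 0.6 [571.  -62.8] [65.6 42. ] 23.2
((724.2103881835938, -293.1314392089844), (110.06460571289062, 26.993019104003906), 82.24061584472656)
```

View pics/w3.png

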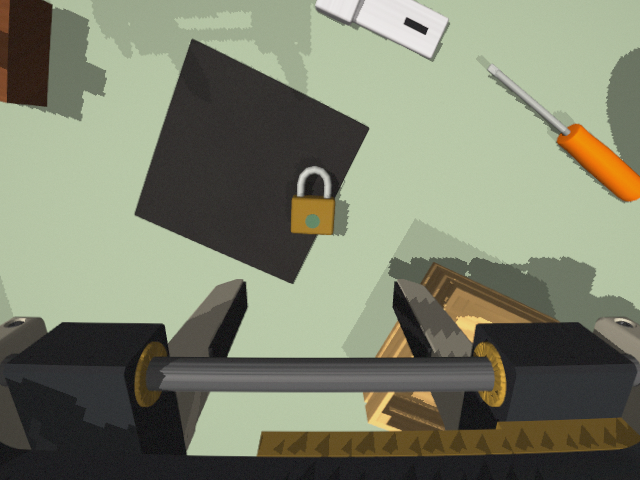

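Padlock body at (312,215), flat and lying near the mat's right edge. Regrasp.

Request:
send_rows(series="0.08 0.009 -0.007 0.04 0.045; 0.08 0.009 -0.007 0.09 0.045; 0.08 0.009 -0.007 0.14 0.045; 0.08 0.009 -0.007 0.164 0.045; 0.08 0.009 -0.007 0.164 0.045; 0.02 0.009 -0.007 0.164 0.045; 0.02 0.009 -0.007 0.164 0.045; 0.02 0.009 -0.007 0.164 0.045", force=50)

```text
t: 10.25
tool_pos: [0.5581, -0.0685, 0.0086]
tcp_rot: [[0.918, 0.397, 0.002], [0.397, -0.918, -0.0], [0.001, 0.001, -1.0]]
force: [-1.3, -0.0, 0.3]
gripper_width: 0.0546
```

Request:
send_rows(series="0.02 0 0 0 0; 0.02 0 0 0 0; 0.02 0 0 0 0; 0.02 0 0 0 0; 0.02 0 0 0 0")

```text
t: 10.88
tool_pos: [0.5579, -0.0684, 0.008]
tcp_rot: [[0.918, 0.398, 0.0], [0.398, -0.918, -0.0], [0.0, 0.0, -1.0]]
force: [-0.9, 0.3, 6.0]
gripper_width: 0.0415
```

Request:
send_rows(series="0.02 0 0 -0.02 0; 0.02 0 0 -0.05 0; 0.02 0 0 -0.09 0; 0.02 0 0 -0.12 0; 0.02 0 0 -0.13 0; 0.02 0 0 -0.13 0; 0.02 0 0 -0.13 0")

```text
t: 11.75
tool_pos: [0.5569, -0.0683, 0.1363]
tcp_rot: [[0.918, 0.398, -0.002], [0.398, -0.918, 0.0], [-0.002, -0.001, -1.0]]
force: [-0.3, 0.3, -1.7]
gripper_width: 0.0416
```

Run:
```python
from h import *
s=arm.read_state();print(s["force"],s["gripper_width"]); go([.48,-.295,.13])
```

```text
[-0.25891983  0.27147501 -1.65780329] 0.041579651392696634
tool shift [-0.1607  0.1774  0.0064] yaw now 23.43 turn None
```

Request:
send_rows(series="0.02 -0.01 0.012 0 0; 0.02 -0.035 0.039 0 0; 0.02 -0.065 0.072 0 0; 0.02 -0.095 0.105 0 0; 0.02 -0.125 0.138 0 0; 0.02 -0.15 0.166 0.006 0; 0.02 -0.161 0.177 0.006 0; 0.02 -0.161 0.177 0.006 0")

```text
t: 12.75
tool_pos: [0.4793, -0.2957, 0.1311]
tcp_rot: [[0.918, 0.395, -0.001], [0.395, -0.918, 0.0], [-0.001, -0.001, -1.0]]
force: [0.4, 0.3, -1.3]
gripper_width: 0.0417
```

Request:
send_rows(series="0.02 0 0 0.03 0; 0.02 0 0 0.07 0; 0.02 0 0 0.095 0; 0.02 0 0 0.095 0; 0.075 0 0 0.095 0; 0.075 0 0 0.095 0; 0.075 0 0 0.095 0; 0.075 0 0 0.095 0")

```text
t: 13.75
tool_pos: [0.4805, -0.295, 0.0372]
tcp_rot: [[0.918, 0.397, 0.001], [0.397, -0.918, -0.0], [0.001, 0.001, -1.0]]
force: [0.6, 1.2, 0.1]
gripper_width: 0.0736
```

Request:
send_rows(series="0.075 0 0 0 0; 0.075 0 0 -0.05 0; 0.075 0 0 -0.1 0; 0.075 0 0 -0.145 0; 0.075 0 0 -0.165 0; 0.075 0 0 -0.165 0")

```text
t: 14.5
tool_pos: [0.4809, -0.2952, 0.2031]
tcp_rot: [[0.918, 0.397, 0.003], [0.397, -0.918, -0.002], [0.002, 0.002, -1.0]]
force: [0.5, -0.3, 0.0]
gripper_width: 0.075
```

Run:
```python
from h import *
s=arm.read_state(); print(s["t"],s["tool_pos"],s["gripper_width"]); save("wrist","w4.png"); print(find("padlock","wrist",s))
go([.55,.335,.22],11.3)
```

```text
14.5 [ 0.48086713 -0.295221    0.20312167] 0.07497787044478398
[(0.58, array([ 0.4869, -0.2947,  0.0248]))]
tool shift [ 0.3146 -0.5499 -0.0189] yaw now 23.42 turn 0.211
```

View pics/w4.png

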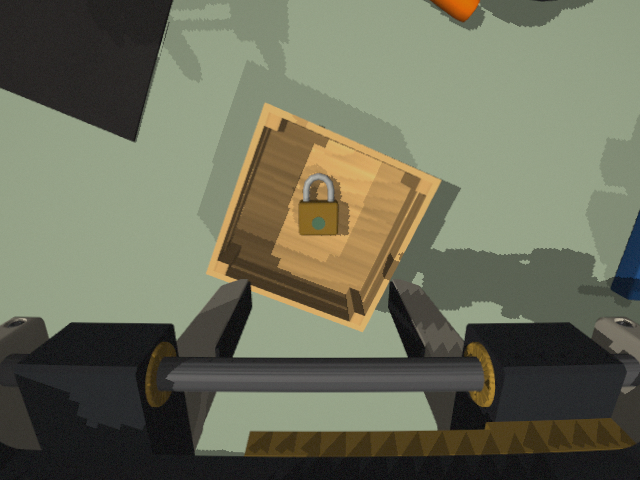

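The padlock lies in the middle of the crate at (318,217). Now to the lock body.

Request:
send_rows(series="0.075 0.012 -0.02 -0.01 0; 0.075 0.038 -0.067 -0.019 0; 0.075 0.066 -0.115 -0.019 0; 0.075 0.094 -0.164 -0.019 0; 0.075 0.122 -0.213 -0.019 0; 0.075 0.15 -0.262 -0.019 0; 0.075 0.178 -0.311 -0.019 0.05; 0.075 0.206 -0.36 -0.019 0.1")

```text
t: 15.6
tool_pos: [0.5251, 0.1206, 0.2202]
tcp_rot: [[0.953, 0.304, -0.001], [0.304, -0.953, -0.0], [-0.001, -0.0, -1.0]]
force: [0.5, -0.0, -1.0]
gripper_width: 0.0752
```

Run:
```python
from h import *
go([.55,.34,.22],11.3)
```

```text
tool shift [ 9.030e-02 -2.015e-01  1.000e-04] yaw now 17.67 turn 0.111
```

Request:
send_rows(series="0.075 0.02 -0.045 0 0.05; 0.075 0.042 -0.094 0 0.111; 0.075 0.064 -0.143 0 0.111; 0.075 0.084 -0.187 0 0.111; 0.075 0.09 -0.201 0 0.111; 0.075 0.09 -0.201 0 0.111; 0.075 0.09 -0.201 0 0.111")

```text
t: 16.48
tool_pos: [0.5506, 0.3346, 0.2203]
tcp_rot: [[0.981, 0.195, -0.001], [0.195, -0.981, -0.001], [-0.001, 0.001, -1.0]]
force: [-0.3, -1.6, 0.1]
gripper_width: 0.0748
```

Run:
```python
from h import *
s=arm.read_state(); print(s["t"],s["tool_pos"]); im=save("wrist","w5.png"); print(find("lock_body","wrist",s),find("plain_case","wrist",s),find("holder","wrist",s)); wl("lock_body",.102)
```

```text
16.475 [0.55060616 0.33457478 0.22031774]
[(0.95, array([0.5553, 0.3662, 0.1012]))] [(0.74, array([0.5794, 0.2683, 0.0994]))] [(0.81, array([0.5778, 0.3181, 0.0456])), (0.5, array([0.5549, 0.3671, 0.1044]))]
lock_body 0.8 [559.4 368.1] [34.  46.4] 11.1
```

View pics/w5.png

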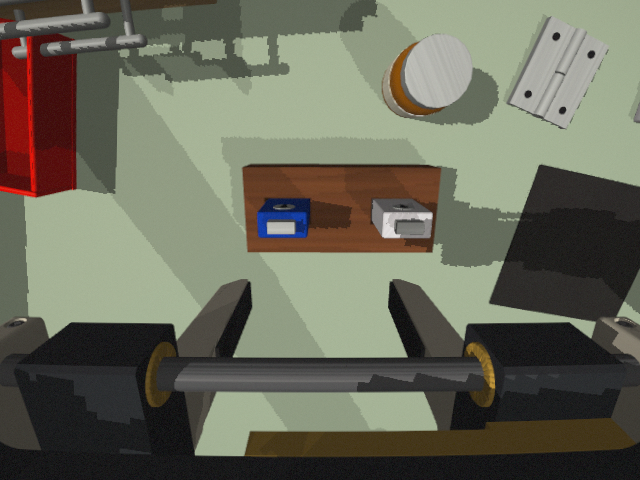

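Run:
```python
from h import *
s=arm.read_state()
print(onplane("wrist",[(258,238),(308,237),(310,214),(260,214)],.102,s).round(4)); 
b=onplane("wrist",[(266,235),(294,234),(295,222),(267,222)],.112,s); print(b.round(4),b.mean(0))
im=cv2.imread("pics/w5.png")[185:255,235:335]; cv2.imwrite("pics/w5c.png",cv2.resize(im,None,fx=8,fy=8,interpolation=0)[:600])
```

```text
[[0.5373 0.3879 0.102 ]
 [0.5468 0.3446 0.102 ]
 [0.5676 0.3467 0.102 ]
 [0.5592 0.3893 0.102 ]]
[[0.5446 0.3803 0.112 ]
 [0.5501 0.357  0.112 ]
 [0.5607 0.358  0.112 ]
 [0.5561 0.3812 0.112 ]] [0.55286371 0.36912469 0.112     ]
```

View pics/w5c.png

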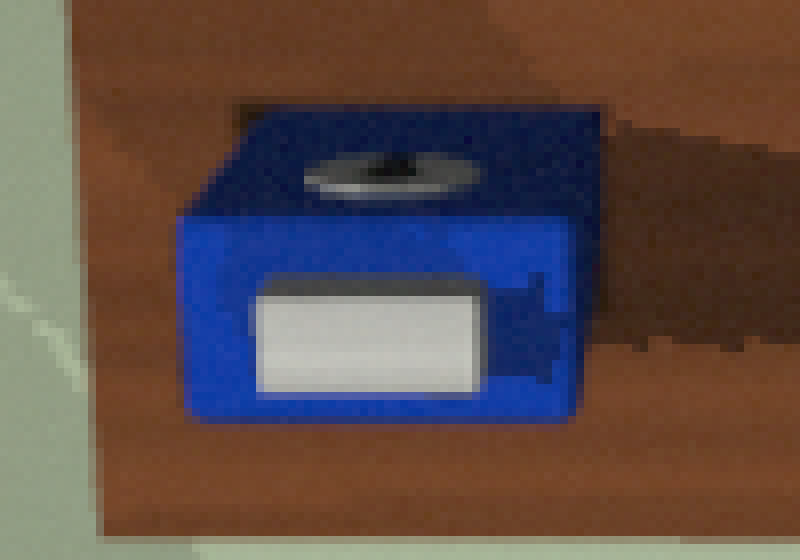

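The crop shows the blue case top at about columns 257–307, rows 212–238, square to the tool. Its centre is about (0.553, 0.368).

Request:
send_rows(series="0.075 0.009 -0.032 0 0; 0.075 0.009 -0.032 0.03 0; 0.075 0.009 -0.032 0.07 0; 0.075 0.009 -0.032 0.11 0; 0.075 0.009 -0.032 0.145 0; 0.075 0.009 -0.032 0.154 0; 0.075 0.009 -0.032 0.154 0; 0.03 0.009 -0.032 0.154 0", force=50)

```text
t: 17.77
tool_pos: [0.5542, 0.3699, 0.0682]
tcp_rot: [[0.981, 0.196, 0.002], [0.196, -0.981, 0.001], [0.002, -0.001, -1.0]]
force: [0.4, -0.2, -0.3]
gripper_width: 0.0693
```

Request:
send_rows(series="0.03 0 0 0 0; 0.03 0 0 0 0; 0.03 0 0 0 0; 0.03 0 0 0 0; 0.03 0 0 0 0; 0.03 0 0 0 0")

```text
t: 18.52
tool_pos: [0.5536, 0.3695, 0.0671]
tcp_rot: [[0.981, 0.196, 0.001], [0.196, -0.981, 0.0], [0.001, -0.0, -1.0]]
force: [-0.5, -2.2, 6.2]
gripper_width: 0.0437
```

Request:
send_rows(series="0.03 0 0 -0.01 0; 0.03 0 0 -0.025 0; 0.03 0 0 -0.05 0; 0.03 0 0 -0.08 0; 0.03 0 0 -0.105 0; 0.03 0 0 -0.12 0; 0.03 0 0 -0.12 0; 0.03 0 0 -0.12 0")

```text
t: 19.52
tool_pos: [0.5529, 0.369, 0.1857]
tcp_rot: [[0.98, 0.197, -0.001], [0.197, -0.98, -0.001], [-0.001, 0.001, -1.0]]
force: [0.2, -0.4, -4.1]
gripper_width: 0.0437
```

Run:
```python
from h import *
s=arm.read_state();print(s["force"],s["gripper_width"]); go([.613,.017,.187])
```

```text
[ 0.18678487 -0.43197411 -4.08578575] 0.0436569447802826
tool shift [-0.0103  0.357  -0.001 ] yaw now 11.34 turn None
```

Held (−4 N). I carry it over to the mat.

Request:
send_rows(series="0.03 -0.001 0.01 -0.02 0; 0.03 -0.003 0.05 -0.025 0; 0.03 -0.006 0.1 -0.025 0; 0.03 -0.009 0.155 -0.025 0; 0.03 -0.012 0.21 -0.025 0; 0.03 -0.015 0.265 -0.025 0; 0.03 -0.018 0.315 -0.025 0; 0.03 -0.019 0.345 -0.025 0")

```text
t: 20.52
tool_pos: [0.6025, 0.0232, 0.2123]
tcp_rot: [[0.981, 0.193, 0.0], [0.193, -0.981, -0.001], [-0.0, 0.001, -1.0]]
force: [0.6, 0.3, -2.7]
gripper_width: 0.0436
```

Request:
send_rows(series="0.03 0 0.012 0 0; 0.03 0 0.012 0.03 0; 0.03 0 0.012 0.07 0; 0.03 0 0.012 0.11 0; 0.03 0 0.012 0.135 0; 0.03 0 0.012 0.144 0; 0.03 0 0.012 0.144 0; 0.03 0 0.012 0.144 0")

```text
t: 21.52
tool_pos: [0.6057, 0.016, 0.0688]
tcp_rot: [[0.98, 0.197, 0.002], [0.197, -0.98, 0.0], [0.002, 0.0, -1.0]]
force: [1.0, -0.3, -3.2]
gripper_width: 0.0434
```

Request:
send_rows(series="0.03 0 0 0.004 0; 0.03 0 0 0.008 0; 0.03 0 0 0.008 0")

```text
t: 21.9
tool_pos: [0.6053, 0.0154, 0.06]
tcp_rot: [[0.981, 0.196, 0.001], [0.196, -0.981, -0.0], [0.001, 0.0, -1.0]]
force: [-0.8, -0.7, 1.0]
gripper_width: 0.0441
```

Request:
send_rows(series="0.03 0 0 0 0; 0.03 -0.01 0 0 0; 0.03 -0.02 0 0 0; 0.03 -0.03 0 0.001 0; 0.03 -0.04 0 0.004 0; 0.03 -0.049 0 0.009 0; 0.03 -0.057 0 0.014 0; 0.03 -0.057 0 0.014 0", force=4)

```text
t: 22.9
tool_pos: [0.5477, 0.0043, 0.0449]
tcp_rot: [[0.98, 0.197, -0.002], [0.197, -0.98, -0.0], [-0.002, -0.0, -1.0]]
force: [-1.1, 0.4, -1.1]
gripper_width: 0.0441
```

Run:
```python
from h import *
save("wrist","w6.png")
```

```text
(no output)
```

View pics/w6.png

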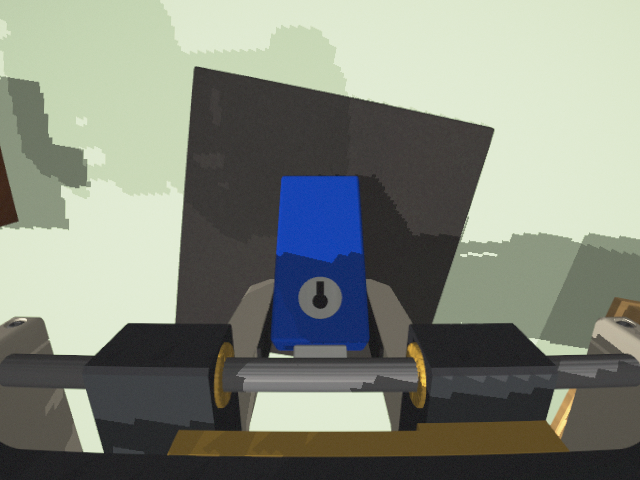

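It tips as planned: keyhole at (320,297), foot still on the mat at row 177. I continue lowering it to flat, then release.

Request:
send_rows(series="0.03 -0.008 0 0.007 0; 0.03 -0.0145 0 0.014 0; 0.03 -0.019 0 0.02 0; 0.03 -0.022 0 0.025 0; 0.03 -0.025 0 0.031 0; 0.03 -0.027 0 0.035 0; 0.06 -0.027 0 0.035 0; 0.06 -0.027 0 0.035 0")

```text
t: 23.95
tool_pos: [0.5229, -0.0009, 0.0108]
tcp_rot: [[0.981, 0.196, 0.001], [0.196, -0.981, 0.0], [0.001, 0.0, -1.0]]
force: [0.5, 0.4, -1.0]
gripper_width: 0.0583
```

Request:
send_rows(series="0.07 0 0 0 0; 0.07 0 0 -0.03 0; 0.07 0 0 -0.08 0; 0.07 0 0 -0.12 0; 0.07 0 0 -0.14 0; 0.07 0 0 -0.14 0; 0.07 0 0 -0.14 0")

```text
t: 24.82
tool_pos: [0.5222, -0.001, 0.15]
tcp_rot: [[0.981, 0.196, -0.001], [0.196, -0.981, -0.0], [-0.001, -0.0, -1.0]]
force: [0.1, -0.4, -0.1]
gripper_width: 0.0701
```

Run:
```python
from h import *
s=arm.read_state(); print(s["t"],s["tool_pos"]); save("wrist","w7.png"); print(find("lock_body","wrist",s)); wl("lock_body",.025)
```

```text
24.825 [ 0.52220359 -0.00097526  0.15002024]
[(0.61, array([0.5461, 0.008 , 0.0274])), (0.51, array([0.5845, 0.0155, 0.0061]))]
lock_body 0.96 [546.3   3.9] [100.7  45.1] 11.0
```

View pics/w7.png

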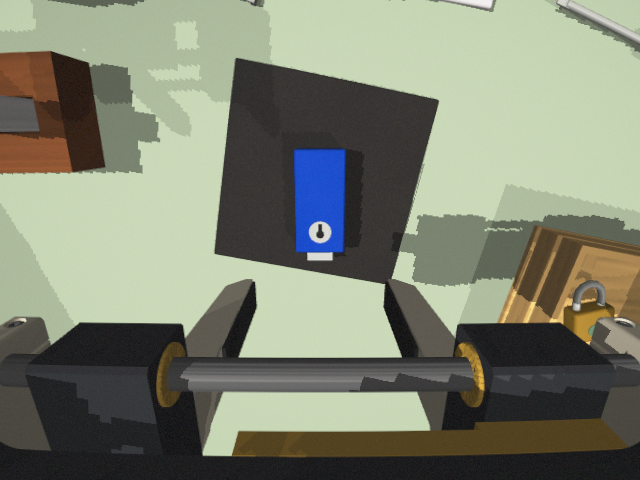

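Flat on the mat, keyhole at (320,231) facing up, square to the jaws. I regrip at mid-length.

Request:
send_rows(series="0.07 0.015 0 0.02 0; 0.07 0.03 0 0.05 0; 0.07 0.03 0 0.09 0; 0.07 0.03 0 0.13 0; 0.07 0.03 0 0.143 0; 0.07 0.03 0 0.143 0; 0.03 0.03 0 0.143 0; 0.03 0.03 0 0.143 0", force=58)

```text
t: 26.02
tool_pos: [0.5527, 0.005, 0.0089]
tcp_rot: [[0.981, 0.196, 0.002], [0.196, -0.981, 0.0], [0.002, 0.0, -1.0]]
force: [-0.1, 0.0, 0.4]
gripper_width: 0.0544
```

Request:
send_rows(series="0.03 0 0 0 0; 0.03 0 0 0 0; 0.03 0 0 0 0; 0.03 0 0 0 0; 0.03 0 0 0 0; 0.03 0 0 0 0")

```text
t: 26.78
tool_pos: [0.5524, 0.005, 0.0085]
tcp_rot: [[0.981, 0.196, 0.001], [0.196, -0.981, -0.0], [0.001, 0.0, -1.0]]
force: [-1.3, 0.3, 8.2]
gripper_width: 0.0434
```

Request:
send_rows(series="0.03 0 0 -0.01 0; 0.03 0 0 -0.03 0; 0.03 0 0 -0.06 0; 0.03 0 0 -0.1 0; 0.03 0 0 -0.14 0; 0.03 0.004 0 -0.165 0; 0.03 0.008 0 -0.175 0; 0.03 0.008 0 -0.175 0")

```text
t: 27.78
tool_pos: [0.56, 0.0066, 0.1828]
tcp_rot: [[0.98, 0.197, 0.001], [0.197, -0.98, 0.0], [0.001, 0.0, -1.0]]
force: [0.5, 1.0, -4.3]
gripper_width: 0.0431
```

Run:
```python
from h import *
s=arm.read_state(); print(s["t"],s["tool_pos"],s["force"],s["gripper_width"]); im=save("wrist","w8.png"); print(find("lock_body","wrist",s)); 
sc=save("scene","s8.png"); print(find("lock_body","scene"),find("padlock","scene"),find("plain_case","scene"),find("jar","scene"))
cv2.imwrite("pics/c8.png",np.hstack([cv2.resize(im,(400,300)),cv2.resize(sc[100:400,120:520],(400,300))])[:,:,::-1])
```

```text
27.775 [0.5599956  0.00660335 0.18276009] [ 0.47295297  0.99031598 -4.25302525] 0.043071456430490755
[(0.9, array([0.5704, 0.0092, 0.2022]))]
[(0.79, array([0.5701, 0.0098, 0.2033]))] [(0.54, array([ 0.4857, -0.2911,  0.0288]))] [(0.84, array([0.581 , 0.2594, 0.0865]))] [(0.77, array([0.7224, 0.2675, 0.0614]))]
```

View pics/c8.png

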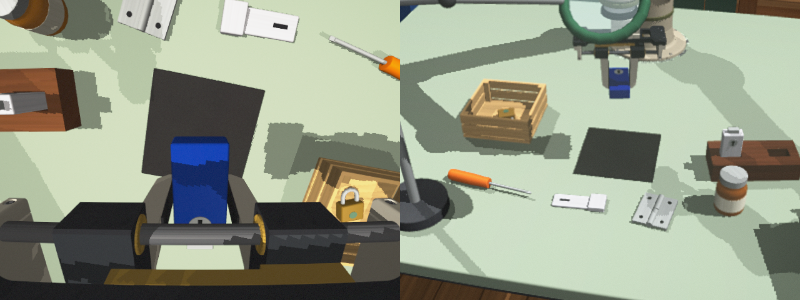

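The lock is held level, keyhole face up, above the mat, and the padlock is in the crate. I let it settle and check for creep.

Request:
send_rows(series="0.03 0 0 0 0; 0.03 0 0 0 0; 0.03 0 0 0 0; 0.03 0 0 0 0; 0.03 0 0 0 0; 0.03 0 0 0 0; 0.03 0 0 0 0; 0.03 0 0 0 0")

```text
t: 29.12
tool_pos: [0.5598, 0.0066, 0.1826]
tcp_rot: [[0.981, 0.197, -0.0], [0.197, -0.981, -0.0], [-0.0, -0.0, -1.0]]
force: [-0.4, -0.5, -3.7]
gripper_width: 0.0435
```

Run:
```python
from h import *
old=cv2.imread("pics/w8.png")[:,:,::-1]
s=arm.read_state(); im=save("wrist","w9.png"); print(find("lock_body","wrist",s),s["force"],s["gripper_width"])
blue=lambda i:cv2.boundingRect(cv2.inRange(cv2.cvtColor(np.ascontiguousarray(i),cv2.COLOR_RGB2HSV),(105,150,60),(130,255,255))[150:430,230:420])
print(blue(old),blue(im)); c,e,R=campose("wrist",s)
k,d=K(c)
# predicted pixel row of the foot's upper edge for tilt angles (deg, foot down positive)
g=np.array(s["tool_pos"])+[0,0,.006]; x=np.array(s["tcp_rot"])[:,0]; z=np.array([0,0,1.])
for a in np.radians([-20,-10,0,10,20]):
    ux=x*np.cos(a)-z*np.sin(a); uz=x*np.sin(a)+z*np.cos(a)
    p=R.T@(g+ux*.046+uz*.012-e); print(round(np.degrees(a)),cv2.projectPoints(p.reshape(1,1,3),np.zeros(3),np.zeros(3),k,d)[0].ravel().round(1))
b=blue(im); print("blue top row",150+b[1])
```

```text
[(0.86, array([0.5683, 0.0086, 0.2025]))] [-0.41607616 -0.53669029 -3.73518841] 0.04353390501998621
(43, 69, 94, 139) (43, 69, 94, 139)
-20 [318.3 245.5]
-10 [318.3 231.4]
0 [318.4 220.8]
10 [318.5 213.9]
20 [318.5 210.3]
blue top row 219
```

No creep, and the tilt is about 0–3° from level. Handing in.

```bash
python3 -c "
from cell import arm
print(arm.sign_off())"
```

```text
the job is handed in; nothing more can be done
None
```

The job is handed in at about 29 s of the 58 s allowed. The padlock is in the crate, and the blue lock body is held above the middle of the mat with a keyhole face turned up.

- **Padlock:** my first grasp failed because I lifted before the fingers had fully closed. The padlock slipped out and fell back onto the mat. I regripped it, waited for full closure and let it go in the crate. The wrist picture taken afterwards and the last scene check both show it near the middle of the crate.
- **Lock body:** I drew it up out of its pocket and stood it on the mat. With a light grip I tipped it over about its foot until it lay flat, then regripped it at mid-length with 58 N and lifted it.
- **Last checks:**
  - The case is about 0–3° from level, so the keyhole face points almost straight up.
  - Its middle is about 5 mm from the mat's centre, and it hangs about 0.18 m above the bench.
  - There was no visible creep in the grip over the last second. The measured weight (−3.7 N) and the finger opening (43.5 mm) agree with it being held.
- **Other things on the bench:** the plain case reads as unmoved, and the jar stands in place. I checked the hinge, hasp and screwdriver by eye only, and they looked undisturbed. No check disagreed at the end.

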